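# Retire the old phone into the electronics collection box

## Robot

A 6-joint arm with a two-finger parallel gripper is mounted at the origin on a cart in front of the work surface, level with it; the furniture and walls round the work are solid. World frame = base frame: x ahead of the robot, y to its left, z up, the work surface at z = 0. Lengths are in m, angles in rad, forces in N, time in s.
With the tool pointing down it reaches from about 0.325 to 0.85 m from the base axis. Payload 4.4 kg.
Tool frame: the origin (TCP) lies at the very end of the fingers, on their centre line; the grasp point (between the pads) lies ctrl.hold_point_z behind it (ctrl.hold_point_z is the distance from the TCP to the grasp point, in m); z points along the fingers, y is the line along which they close (so a half turn about z gives the same grasp; the last joint's range is limited). The gripper opens to 94 mm and grips with 3 to 60 N. Pads are 16 mm wide; open, the fingers measure 119 mm over their backs; the gripper's body (75 mm by 177 mm) begins 78 mm behind the grasp point.
Start: joints at [-1.399, 0.207, 1.542, -0, 1.393, -0.15], TCP at [0.182, -0.545, 0.205] pointing down, gripper open.
Joint ranges: [-2.73, 2.73], [-0.86, 2.22], [0.23, 2.46], [-1.11, 4.25], [0.08, 2.63], [-2.82, 2.82]. Speed limits (rad/s): [2.79, 2.79, 3.14, 3.14, 3.14, 3.14].

## Interface

Orientations are given as a rotation vector (axis times angle).
In Python, from bench import ctrl, imaging, finish_job gives the robot as it stands.
- The arm moves only by the tool send_rows, never from a script. Its argument "rows" is a list of rows, each a list of 7 numbers: the turn, a rotation vector about the tool's x, y, z in degrees, then the shift along the tool's x, y, z in m, then the opening, from 0 (shut) to 1 (fully open). In form: [[ax, ay, az, tx, ty, tz, claw], ...]. A call has 1 to 10 rows; each row is the pose to reach, as a shift and turn from the pose commanded when the call began, along the tool's axes at that moment; what a row does not reach only later rows make up. A row lasts 1/12 s, in which the tool goes at most 41.7 mm and 7.16 degrees, less where a joint would pass 70% of its speed; a pose out of reach is approached as far as the arm can. A call with a gripper value outside its range is refused whole. The fingers move at their own pace and stop on an object; "force" is the grip in N (left out, the last holds). Time passes only in rows, so rows that repeat a pose let the fingers close. It gives the time, the measured TCP pose, the force, the opening and the grip force at its end, in the units of the state.
- ctrl.read_state(): the state, without advancing time (a new reading comes with each control period).
- imaging.camera(name): name is "scene" or "side" or "wrist"; returns a dict with "pixels" (384x512x3 uint8, red, green, blue), "camera_matrix" (3x3 intrinsics, pixels), "world_to_cam" (4x4, takes a point from world to camera coordinates). Camera axes: x right, y down, z forward; pixel columns grow to the right and rows downward; lengths in m; the calibration is good to about 2 mm. A picture is of the moment at which its call begins. There is no depth.
- finish_job(): hands the job in; it is judged then, once.
The state is a dict: "t": time; "qpos": joint angles; "dq": joint speeds; "tau": joint torques, N m; "tcp_pos": TCP position; "eef_rot": TCP orientation; "wrist_force": force on the tool from outside, world axes, zero at the start; "wrist_torque": the same for the moment, N m; "opening": opening from 0.0 (shut) to 1.0 (fully open); "finger_force": force on a finger pad.
Only numpy, scipy, OpenCV 4.12 (cv2) and the standard library are available. Lean on these libraries where they do the work, as an engineer would, in place of code of your own. Each camera call takes 0.05 s, during which the arm holds its last target. There are 200 camera calls.

## Task

The old phone in the rearmost pocket of the tilted desk sorter is to be scrapped. Draw it out along its slanting pocket, drop it through the mouth of the steel collection box, then shut the box's lid fully. Leave the calculator and the stamp pad in their pockets.

Things in the scene. Friction and masses are not known exactly. Their poses are not given: they have to be found in the camera images.
- phone_center (a point): centre of the old phone, a black slab 132 x 66 x 10.5 mm, 0.13 kg. It stands on a long edge in the sorter's rearmost (highest) pocket flat against the divider before it, leaning 30 degrees from vertical, upper edge towards the robot. Axes at the start: x straight down into the pocket (66 mm side; free upper edge at -33 mm), y along the 132 mm side, z normal to the glass, away from the robot and up.
- rack: fixed tilted sorter of bright sheet metal, 166 mm wide (y), 150 deep, 115 high. Origin: on the table, mid-width, 50 mm behind its tray's front edge. Three pockets 54 mm apart up a 30 degree slope; things leave along its direction (-0.5, 0, 0.866). Dividers 40 mm high, but 12 mm in a finger notch 74 mm wide at mid-width; lips at the sides 20 mm. 35 mm or more is free on each face of the phone.
- calculator_center (a point): centre of the desk calculator (138 x 78 x 16 mm) in the middle pocket, in front of the phone; stays there
- ink_pad_center (a point): centre of the flat stamp pad tin (113 x 73 x 17 mm) in the front pocket; stays there
- box: fixed collection box of grey painted steel, open on top, with a hinged lid. Outside 80 (x) x 170 (y) x 88 mm high; inside 74 x 164 mm, 81 mm deep, so the phone goes in with its 132 mm side along the box's y. Origin on the table under its centre. The hinge is on its far (+x) side, and the open lid stands there about 100 mm above the rim.
- box_mouth (a point): centre of the box's mouth, at the height of its rim (88 mm); axes as the box
- lid_hinge (a point): middle of the hinge line of the lid, on the box's +x rim; the lid turns about the box's y axis
- box_lid (a joint): lid angle, rad: 0 shut, at most 1.9 (leaning back past upright, where it starts and rests). It swings freely: pushed from behind until it leans well forward of upright (under 1.4) it falls shut by its own weight within about a second. The push takes under 1 N.
- lid_tongue (a point): tip of the finger tongue (42 mm wide, 4 mm thick) in the middle of the lid's free edge, 107 mm from the hinge. The lid plate reaches 89 mm from the hinge, is 176 mm wide and 3 mm thick, with an 8 mm skirt under its edges.

How it is judged:
On the way:
1. the phone lies inside the box, let go, with the lid still open (x of phone_center in the frame of box between -0.037 and 0.037 m and y of phone_center in the frame of box between -0.082 and 0.082 m and z of phone_center in the frame of box between 0 and 0.075 m and value of joint box_lid above 0.3 rad and contact force between the fingers and old_phone below 0.1 N), for 0.2 s.
At the end, for the whole second after the job is handed in: the phone rests inside the collection box, below its rim, the lid is shut (within 0.04 rad), and the calculator and the stamp pad are within 25 mm of where they stood in the sorter (x of phone_center in the frame of box between -0.037 and 0.037 m and y of phone_center in the frame of box between -0.082 and 0.082 m and z of phone_center in the frame of box between 0 and 0.075 m and linear speed of old_phone below 0.03 m/s and value of joint box_lid below 0.04 rad and distance of each of calculator_center, ink_pad_center from where it was at the start of the episode below 0.025 m); the robot touches nothing.
It fails at once if the calculator or the stamp pad is pulled or knocked out of place by more than 40 mm (distance of any of calculator_center, ink_pad_center from where it was at the start of the episode above 0.04 m).
It also fails if it takes over 54 s, if anything falls off the work surface, if the arm or the gripper's body presses on something with over 40 N, if the wrist force passes 120 N, or if a joint passes its speed limit or range.

## Working session

There is one attempt and no reset: what is moved stays moved. The work goes in short steps, Python scripts to look and compute and a tool call to move; the robot and the scene stay as the last step left them, time stands still between calls to the robot, and variables do not carry over. Pictures are saved under pics/ and viewed, at most 10 in all, crops included, and the job is handed in when it is done.

Besides the shell and the picture viewer there is one more tool, called after ">>>" as name([rows], argument=value, ...), one row to a line, values as JSON. send_rows: Moves the arm, as the interface text tells. Its arguments: {"type":"object","properties":{"rows":{"type":"array"},"force":{"type":"number"}},"required":["rows"]}

```bash
ls; mkdir -p pics; python3 - <<'E'
from bench import ctrl, imaging
import cv2,numpy as np
s=ctrl.read_state(); print(s, ctrl.hold_point_z)
for n in ["scene","side"]:
    c=imaging.camera(n); cv2.imwrite(f"pics/{n}0.png",c["pixels"][:,:,::-1]); np.savez(f"{n}0.npz",**c)
    print(n,c["camera_matrix"].round(1).tolist(),c["world_to_cam"].round(3).tolist())
E
```

```text
pics
{'t': 0.0, 'qpos': array([-1.39847653e+00,  2.07423741e-01,  1.54291171e+00, -2.69701488e-05,
        1.39348775e+00, -1.50515963e-01]), 'dq': array([-0.00099454, -0.00015508,  0.00084836, -0.00177439, -0.00052921,
       -0.00167345]), 'tau': array([ 1.03478076e-03, -3.70876944e+01, -2.81418282e+01,  6.99515222e-02,
        3.60151555e-02, -1.78673513e-04]), 'tcp_pos': array([ 0.18225787, -0.54451856,  0.20430872]), 'eef_rot': array([-3.09855086e+00, -5.04558905e-01,  7.98295349e-05]), 'wrist_force': array([-0.77390661,  0.95750686, -0.33905413]), 'wrist_torque': array([ 0.02287469,  0.00398278, -0.02644712]), 'finger_force': 0.0, 'opening': 0.9994519168414064} 0.0188
scene [[499.5, 0.0, 260.7], [0.0, 499.5, 189.2], [0.0, 0.0, 1.0]] [[0.495, -0.869, -0.006, -0.275], [-0.41, -0.228, -0.883, 0.244], [0.766, 0.44, -0.469, 0.654], [0.0, 0.0, 0.0, 1.0]]
side [[477.5, 0.0, 267.6], [0.0, 477.5, 179.5], [0.0, 0.0, 1.0]] [[-0.994, -0.111, -0.019, 0.46], [-0.033, 0.453, -0.891, 0.124], [0.107, -0.885, -0.454, 0.779], [0.0, 0.0, 0.0, 1.0]]
```

View pics/scene0.png

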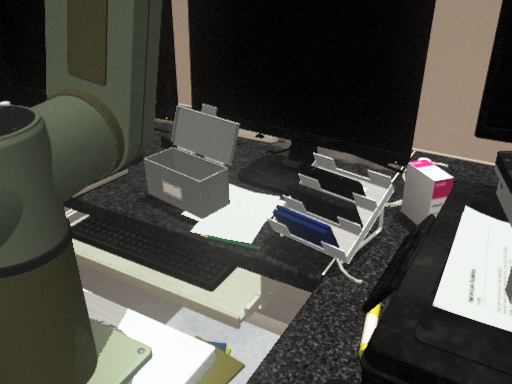

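View pics/side0.png

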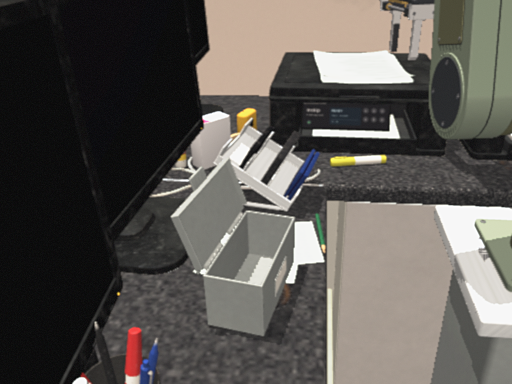

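The scene view shows the box around (190,180) with the lid open behind it. The sorter is around (335,215), with the blue pad in front and the dark phone in the rear pocket. The side view shows the sorter around (265,165) and the box around (250,260). I'll enlarge both.

```bash
python3 - <<'E'
import cv2,numpy as np
a=cv2.imread("pics/scene0.png");b=cv2.imread("pics/side0.png")
def crop(im,x,y,w,h,W,H):
    c=cv2.resize(im[y:y+h,x:x+w],(W,H),interpolation=cv2.INTER_CUBIC)
    c=(255*(c/255.)**0.6).astype(np.uint8)
    for i in range((x+9)//10*10,x+w,10):
        if i%20==0: cv2.putText(c,str(i),(int((i-x)*W/w)-10,10),0,.35,(0,255,255),1)
        cv2.line(c,(int((i-x+.5)*W/w),12),(int((i-x+.5)*W/w),18),(0,255,255),1)
    for i in range((y+9)//10*10,y+h,10):
        cv2.putText(c,str(i),(0,int((i-y+.5)*H/h)+4),0,.35,(0,255,255),1)
    return c
cv2.imwrite("pics/c1.png",np.hstack([crop(a,265,145,135,145,558,600)]))
cv2.imwrite("pics/c2.png",np.hstack([crop(b,215,115,110,100,660,600)]))
cv2.imwrite("pics/c3.png",np.hstack([crop(a,140,100,110,130,400,473),crop(b,170,155,135,185,345,473)]))
E
```

```text
(no output)
```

View pics/c1.png

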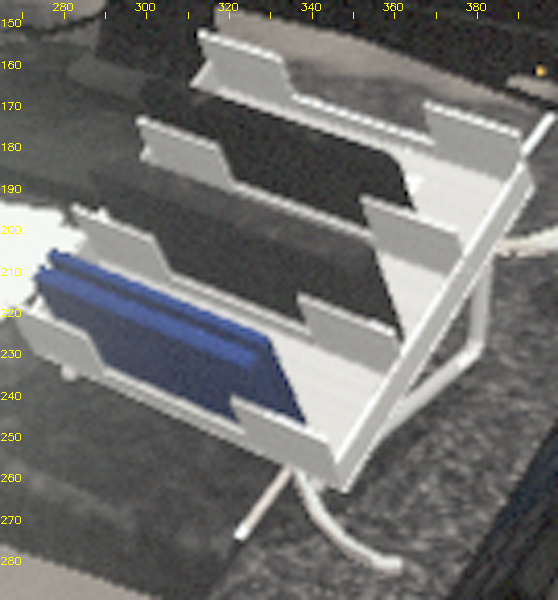

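View pics/c2.png

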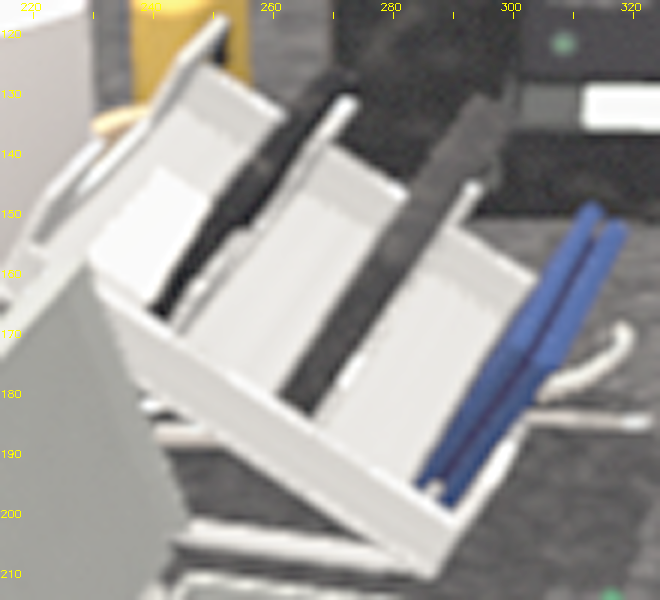

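View pics/c3.png

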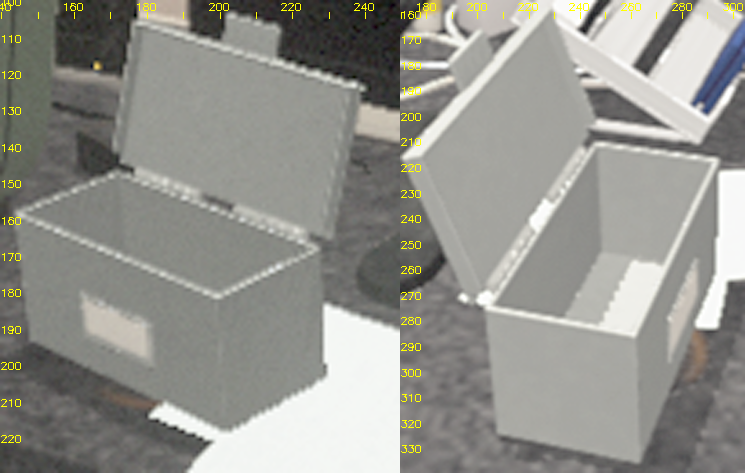

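The crops show:
- **Box rim in the scene view:** corners at about (145.5,158.6), (174.4,147.3), (200.2,181.7) and (227.7,167.9). The side view shows the same four corners.
- **Sorter:** three pockets with the phone in the rear one. Its -y upper corner is near (362,183) in the scene view.
- **Triangulation points:** the +y upper corners of the dividers are visible in both views.

```bash
cat >geo.py <<'E'
import numpy as np
D={n:dict(np.load(f"{n}0.npz")) for n in("scene","side")}
def ray(n,p):
    d=D[n];T=d["world_to_cam"];R=T[:3,:3]
    v=R.T@np.linalg.solve(d["camera_matrix"],[p[0],p[1],1]); return -R.T@T[:3,3],v/np.linalg.norm(v)
def plane(n,p,p0,nrm):
    o,v=ray(n,p);nrm=np.array(nrm); return o+v*((np.array(p0)-o)@nrm)/(v@nrm)
def tri(pa,pb):
    (o,v),(q,w)=ray("scene",pa),ray("side",pb)
    s=np.linalg.lstsq(np.c_[v,-w],q-o,rcond=None)[0]
    a,b=o+s[0]*v,q+s[1]*w; return (a+b)/2,np.linalg.norm(a-b)
c1=lambda x,y:(265+x/4.133-.5,145+y/4.138-.5)
c2=lambda x,y:(215+x/6-.5,115+y/6-.5)
c3=lambda x,y:(140+x/3.636-.5,100+y/3.638-.5) 
c4=lambda x,y:(170+(x-400)/2.556-.5,155+y/2.557-.5)
E
python3 - <<'E'
from geo import *
np.set_printoptions(precision=4,suppress=True)
Z=[0,0,.088];n=[0,0,1]
A=[c3(20,213),c3(125,172),c3(319,247),c3(219,297)];B=[c4(638,335),c4(487,307),c4(596,144),c4(716,158)]
for nm,P in(("scene",A),("side",B)):
    Q=np.array([plane(nm,p,Z,n) for p in P]);print(nm,Q[:,:2].tolist(),"c",Q.mean(0),
     "len",[np.linalg.norm(Q[i]-Q[(i+1)%4]).round(4) for i in range(4)],"yaw",np.degrees(np.arctan2(*( -(Q[0]+Q[1]-Q[2]-Q[3])[:2]*[1,-1])[:2])))
for a,b in zip(A,B): print(*tri(a,b))
print("tongue lid corners")
for nm,P in(("+y lid corner",(c3(135,20),c4(403,160))),("-y lid bottom",(c3(329,240),c4(596,125)))): print(nm,*tri(*P))
print("dividers +y top: rear,3rd,2nd")
for a,b in((c1(200,32),c2(222,20)),(c1(140,118),c2(350,98)),(c1(75,205),c2(478,185))): print(*tri(a,b))
E
```

```text
scene [[0.4441891846974425, 0.21480429202278373], [0.5210907068080292, 0.19940601273755], [0.48949700716724087, 0.03890036355137738], [0.41306343565132986, 0.0515212502381851]] c [0.467  0.1262 0.088 ] len [np.float64(0.0784), np.float64(0.1636), np.float64(0.0775), np.float64(0.1662)] yaw -10.962704869059253
side [[0.44279642339858777, 0.2217086920860869], [0.5208423724798588, 0.20698558509641096], [0.49030601504435456, 0.04467399250773685], [0.41563775150071813, 0.055247052589772694]] c [0.4674 0.1322 0.088 ] len [np.float64(0.0794), np.float64(0.1652), np.float64(0.0754), np.float64(0.1687)] yaw -9.953249741442463
[0.4446 0.2172 0.0859] 0.0036276280013312623
[0.523  0.2023 0.0855] 0.0027508916602939806
[0.4914 0.0407 0.0862] 0.0013345096974718945
[0.4156 0.0533 0.0866] 0.0004442542385258862
tongue lid corners
+y lid corner [0.5539 0.2082 0.1729] 0.0007371765667424187
-y lid bottom [0.4914 0.0327 0.0937] 0.001796397980354105
dividers +y top: rear,3rd,2nd
[ 0.5014 -0.1452  0.1653] 0.019424442780236643
[ 0.4598 -0.1387  0.1417] 0.02322740162216059
[ 0.4186 -0.1304  0.1171] 0.024378995808886583
```

```bash
python3 - <<'E'
from geo import *
np.set_printoptions(precision=4,suppress=True)
for a,b in((c1(521,136),c2(222,20)),(c1(463,240),c2(350,98)),(c1(402,337),c2(478,185))): print(*tri(a,b))
# predicted side pixel of the +y end from scene left tab at heights along the ray, pixel of crop c2
d=D["side"]
def proj(n,X):
    d=D[n];q=d["world_to_cam"]@np.r_[X,1];q=d["camera_matrix"]@q[:3];return q[:2]/q[2]
for P in(c1(200,32),c1(140,118),c1(75,205)):
    for z in(.1,.12,.14,.16,.18):
        X=plane("scene",P,[0,0,z],[0,0,1]);p=proj("side",X);print(X,((p-[215,115]+.5)*6).round(0))
E
```

```text
[ 0.5267 -0.2793  0.1263] 0.0005916929822666306
[ 0.4797 -0.273   0.0987] 0.0022986868127982795
[ 0.4341 -0.2643  0.0717] 0.0017476428443993668
[ 0.6163 -0.0912  0.1   ] [-150.  302.]
[ 0.5744 -0.1093  0.12  ] [ -9. 222.]
[ 0.5325 -0.1274  0.14  ] [132. 143.]
[ 0.4906 -0.1455  0.16  ] [272.  64.]
[ 0.4487 -0.1637  0.18  ] [412. -14.]
[ 0.5134 -0.1077  0.1   ] [189. 289.]
[ 0.4764 -0.1251  0.12  ] [313. 210.]
[ 0.4394 -0.1424  0.14  ] [437. 132.]
[ 0.4023 -0.1597  0.16  ] [560.  54.]
[ 0.3653 -0.177   0.18  ] [682. -23.]
[ 0.4244 -0.1203  0.1   ] [480. 281.]
[ 0.3916 -0.137   0.12  ] [589. 202.]
[ 0.3588 -0.1537  0.14  ] [698. 125.]
[ 0.326  -0.1704  0.16  ] [807.  47.]
[ 0.2933 -0.1872  0.18  ] [914. -30.]
```

```bash
python3 - <<'E'
from geo import *
np.set_printoptions(precision=4,suppress=True)
psi=np.radians(-11.3);c,s=np.cos(psi),np.sin(psi);r=3**.5/2
u=np.array([-.5*c,-.5*s,r]);w=np.array([r*c,r*s,.5]);v=np.array([-s,c,0])
d3=np.array([.4978,-.190,.0987]); f=d3+.001*w
for p in((150,75),(375,148),(400,160),(408,185),(414,210)):
    X=plane("scene",c1(*p),f,w)-d3;print("scene face: along y,u",X@v*1e3,X@u*1e3)
# side view: +y end of phone in plane y=+66 mm about mid (assumed)
for p in((165,312),(152,310),(325,75),(345,85),(350,98),(182,330)):
    X=plane("side",c2(*p),d3+.066*v,v)-d3;print("side end: w,u",X@w*1e3,X@u*1e3)
T=np.array([u*0+v, w, -u]).T
from scipy.spatial.transform import Rotation as R
print(R.from_matrix(T).as_rotvec(), np.linalg.det(T))
R0=R.from_rotvec([-3.0986,-.5046,0]);print((R0.inv()*R.from_matrix(T)).as_rotvec(degrees=True))
print("rows: ",R0.as_matrix().T)
E
```

```text
scene face: along y,u 65.56913239854896 39.89740559448533
scene face: along y,u -50.247271973669946 42.70976079428237
scene face: along y,u -61.410864704284926 40.03419273259089
scene face: along y,u -61.54032793093802 22.760405694670244
scene face: along y,u -60.597034779701296 4.37709532281922
side end: w,u 4.237427129552948 -21.618302645013717
side end: w,u 8.130165569261958 -23.693644099008562
side end: w,u -0.680000474926383 79.88543466760224
side end: w,u -7.359517870334676 80.76628264331252
side end: w,u -10.6624716196059 78.05645379533132
side end: w,u -3.361595399247628 -23.75577157388585
[2.0878 1.7119 0.4587] 0.9999999999999999
[-27.2645  15.6672 -58.794 ]
rows:  [[ 0.9483  0.3173  0.0003]
 [ 0.3173 -0.9483 -0.0021]
 [-0.0003  0.0021 -1.    ]]
```

```bash
python3 - <<'E'
from geo import *
np.set_printoptions(precision=4,suppress=True)
psi=np.radians(-11.3);c,s=np.cos(psi),np.sin(psi);r=3**.5/2
u=np.array([-.5*c,-.5*s,r]);w=np.array([r*c,r*s,.5]);v=np.array([-s,c,0])
d3=np.array([.4978,-.190,.0987]); B=np.c_[v,w,u]
for a in((400,160),(404,156)):
  for b in((345,80),(335,73),(320,72)):
    X,m=tri(c1(*a),c2(*b));print(a,b,X,((X-d3)@B*1e3).round(1),m)
print("2D: side at v=-61")
for b in((345,85),(320,72),(300,75)): print(b,((plane("side",c2(*b),d3-.061*v,v)-d3)@B*1e3).round(1))
for b in((165,315),(155,312),(182,330)): print(b,((plane("side",c2(*b),d3+.066*v,v)-d3)@B*1e3).round(1))
E
python3 - <<'E'
import cv2,numpy as np
b=cv2.imread("pics/side0.png");g=b.mean(2)
for y in range(124,172,4): print(y,g[y,236:284].astype(int).tolist())
E
```

```text
(400, 160) (345, 80) [ 0.4803 -0.2407  0.1225] [-53.2   5.7  24.2] 0.007868741057257588
(400, 160) (335, 73) [ 0.4829 -0.2407  0.1233] [-52.7   8.2  23.6] 0.004073210446616396
(400, 160) (320, 72) [ 0.4873 -0.24    0.1225] [-51.1  11.4  20.9] 0.0012096727559295672
(404, 156) (345, 80) [ 0.481  -0.2416  0.1232] [-53.9   6.7  24.4] 0.010104999510417958
(404, 156) (335, 73) [ 0.4835 -0.2416  0.124 ] [-53.4   9.2  23.8] 0.006311695724276554
(404, 156) (320, 72) [ 0.4879 -0.2409  0.1232] [-51.8  12.5  21.1] 0.003457364597493695
2D: side at v=-61
(345, 85) [-61.    1.9  16.6]
(320, 72) [-61.   11.7  15.5]
(300, 75) [-61.   17.2  10.3]
(165, 315) [ 66.    3.7 -22.6]
(155, 312) [ 66.    7.  -23.7]
(182, 330) [ 66.   -3.4 -23.8]
124 [84, 110, 121, 126, 125, 125, 125, 128, 175, 232, 221, 158, 112, 81, 41, 15, 29, 66, 91, 95, 86, 79, 81, 78, 77, 76, 73, 71, 70, 69, 69, 68, 72, 62, 42, 25, 26, 25, 29, 36, 42, 39, 39, 38, 32, 30, 26, 25]
128 [85, 98, 112, 122, 119, 135, 173, 179, 140, 116, 130, 170, 185, 189, 194, 205, 226, 187, 152, 112, 85, 75, 72, 71, 72, 71, 69, 70, 73, 70, 60, 44, 36, 30, 31
[... 1658 characters left out ...]
2]
160 [247, 247, 247, 247, 249, 255, 221, 102, 32, 13, 14, 29, 88, 162, 189, 157, 143, 165, 203, 220, 222, 221, 220, 219, 219, 220, 221, 222, 221, 220, 217, 215, 215, 217, 220, 223, 217, 172, 103, 54, 45, 41, 36, 36, 36, 37, 45, 106]
164 [215, 217, 236, 252, 199, 92, 31, 17, 25, 91, 166, 185, 142, 117, 154, 204, 221, 221, 219, 219, 218, 219, 220, 221, 222, 222, 221, 218, 216, 215, 218, 219, 223, 223, 189, 118, 58, 36, 37, 35, 36, 37, 31, 35, 92, 169, 204, 215]
168 [191, 216, 237, 253, 221, 147, 87, 120, 179, 159, 134, 167, 206, 219, 219, 217, 217, 217, 218, 219, 220, 221, 222, 221, 219, 216, 215, 216, 219, 222, 225, 217, 152, 78, 41, 37, 40, 37, 39, 37, 32, 70, 145, 197, 212, 218, 219, 219]
```

Findings so far:
- **Dividers:** the -y corners agree between views, with a 54 mm pitch at 30°.
- **Sorter pose:** yaw is about -11°, and the top middle of the phone is at about (0.491,-0.187,0.125).
- **Box pose:** centre (0.468,0.128), yaw about -10.8°.

Next I'll move to a pre-grasp pose above the phone.

```bash
cat >rel.py <<'E'
import numpy as np
from scipy.spatial.transform import Rotation as R
from bench import ctrl
r=3**.5/2
def frame(psi,tilt=30):
    p=np.radians(psi);t=np.radians(tilt);c,s=np.cos(p),np.sin(p)
    u=np.array([-np.sin(t)*c,-np.sin(t)*s,np.cos(t)]);w=np.array([np.cos(t)*c,np.cos(t)*s,np.sin(t)]);v=np.array([-s,c,0])
    return v,w,u
def rel(P,psi,tilt=30):
    v,w,u=frame(psi,tilt);T=R.from_matrix(np.c_[v,w,-u]);s=ctrl.read_state();R0=R.from_rotvec(s["eef_rot"])
    print("turn",(R0.inv()*T).as_rotvec(degrees=True).round(2),"shift",(R0.inv().apply(np.array(P)-s["tcp_pos"])).round(4),"t",s["t"],"tcp",s["tcp_pos"].round(4),"open",round(s["opening"],3))
E
python3 -c "
from rel import *
rel([.418,-.169,.2545],-11.3)"
```

```text
turn [-27.26  15.68 -58.79] shift [ 0.3427 -0.2815 -0.0494] t 0.1 tcp [ 0.1823 -0.5446  0.2044] open 0.999
```

>>> send_rows([
  [0, 0, 0, 0, 0, -0.06, 1],
  [0, 0, 0, 0, 0, -0.06, 1],
  [-27.3, 15.7, -58.8, 0.343, -0.281, -0.05, 0.45],
  [-27.3, 15.7, -58.8, 0.343, -0.281, -0.05, 0.45],
  [-27.3, 15.7, -58.8, 0.343, -0.281, -0.05, 0.45],
  [-27.3, 15.7, -58.8, 0.343, -0.281, -0.05, 0.45],
  [-27.3, 15.7, -58.8, 0.343, -0.281, -0.05, 0.45],
  [-27.3, 15.7, -58.8, 0.343, -0.281, -0.05, 0.45],
  [-27.3, 15.7, -58.8, 0.343, -0.281, -0.05, 0.45],
  [-27.3, 15.7, -58.8, 0.343, -0.281, -0.05, 0.45],
])

```text
t: 0.93
tcp_pos: [0.3603, -0.2611, 0.2575]
eef_rot: [2.255, 1.585, 0.407]
wrist_force: [1.0, 0.7, 1.1]
opening: 0.474
finger_force: 0.0
```

```bash
python3 -c "
from rel import *
rel([.418,-.169,.2545],-11.3)"
```

```text
turn [-3.62  2.23 -7.96] shift [0.1059 0.0186 0.0162] t 0.9333 tcp [ 0.3603 -0.2611  0.2575] open 0.474
```

>>> send_rows([
  [0, 0, 0, 0, 0, 0, 0.45],
  [0, 0, 0, 0, 0, 0, 0.45],
])

```text
t: 1.1
tcp_pos: [0.3597, -0.2614, 0.257]
eef_rot: [2.261, 1.584, 0.405]
wrist_force: [0.1, -0.3, 1.0]
opening: 0.453
finger_force: 0.0
```

```bash
python3 -c "
from rel import *
rel([.418,-.169,.2545],-11.3)"
```

```text
turn [-3.81  2.24 -8.15] shift [0.1064 0.019  0.0159] t 1.1 tcp [ 0.3597 -0.2614  0.257 ] open 0.453
```

Lag is small.

>>> send_rows([
  [-3.8, 2.2, -8.1, 0.106, 0.019, 0.016, 0.45],
  [-3.8, 2.2, -8.1, 0.106, 0.019, 0.016, 0.45],
  [-3.8, 2.2, -8.1, 0.106, 0.019, 0.016, 0.45],
  [-3.8, 2.2, -8.1, 0.106, 0.019, 0.016, 0.45],
  [-3.8, 2.2, -8.1, 0.106, 0.019, 0.016, 0.45],
])

```text
t: 1.52
tcp_pos: [0.4188, -0.1713, 0.2556]
eef_rot: [2.087, 1.711, 0.457]
wrist_force: [-0.7, -0.3, 0.6]
opening: 0.452
finger_force: 0.0
```

```bash
python3 - <<'E'
from rel import *
rel([.418,-.169,.2545],-11.3)
from bench import imaging
import cv2
c=imaging.camera("wrist");np.savez("wrist0.npz",**c)
T=c["world_to_cam"];print("cam pos",-T[:3,:3].T@T[:3,3],"fwd",T[2,:3])
im=(255*(c["pixels"]/255.)**.6).astype(np.uint8)[:,:,::-1]
cv2.imwrite("pics/w0.png",im)
E
```

```text
turn [0.02 0.09 0.  ] shift [ 0.0021 -0.0016  0.0004] t 1.5167 tcp [ 0.4188 -0.1713  0.2556] open 0.452
cam pos [ 0.3453004  -0.08183649  0.41002917] fwd [ 0.42443315 -0.34673021 -0.83644167]
```

View pics/w0.png

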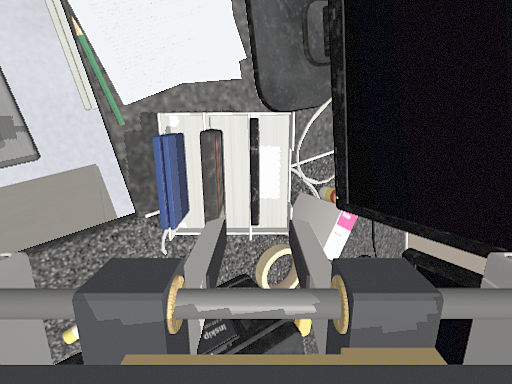

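The wrist view shows the phone's edge as a dark strip at column ~254, rows 118–225. The calculator is at column ~212, the pad at ~170, and the gap around the phone is clear. I'll cast rays from the strip onto the plane of its top edge.

```bash
python3 - <<'E'
import numpy as np,cv2
from rel import frame
c=dict(np.load("wrist0.npz"));g=c["pixels"].mean(2)
m=((g<60)*255).astype(np.uint8);m[:, :238]=0;m[:,268:]=0;m[:108]=0;m[232:]=0
n,l,st,_=cv2.connectedComponentsWithStats(m);i=1+np.argmax(st[1:,4]);ys,xs=np.where(l==i)
print(st[i]); print([(y,g[y,244:266].astype(int).tolist()) for y in(130,172,215)])
T=c["world_to_cam"];o=-T[:3,:3].T@T[:3,3]
P=np.array([.4905,-.1885,.1245])
for psi in(-11.3,):
  v,w,u=frame(psi)
  def cast(p):
    d=T[:3,:3].T@np.linalg.solve(c["camera_matrix"],[*p,1]);X=o+d*((P-o)@u)/(d@u)-P
    return np.round([X@v*1e3,X@w*1e3],1)
  for y in(ys.min()+1,130,172,215,ys.max()-1):
    r=xs[ys==y];print(y,r.min(),r.max(),cast((r.min(),y)),cast((r.max(),y)))
  print("rack corners",cast((158,112)),cast((293,112)),cast((293,236)))
E
```

```text
[250 118   9 107 898]
[(130, [208, 213, 219, 220, 183, 110, 0, 10, 17, 17, 16, 16, 18, 10, 87, 229, 219, 212, 209, 215, 215, 215]), (172, [218, 215, 218, 220, 225, 174, 0, 9, 17, 19, 20, 17, 27, 26, 31, 143, 255, 255, 252, 252, 252, 252]), (215, [210, 214, 216, 218, 213, 170, 168, 0, 12, 15, 20, 24, 19, 19, 63, 172, 223, 213, 213, 214, 216, 216])]
119 250 257 [74.  -6.5] [74.   1.4]
130 250 257 [61.9 -6.6] [61.9  1.4]
172 250 258 [13.4 -6.9] [13.4  2.5]
215 251 257 [-40.3  -6.1] [-40.3   1.3]
223 251 258 [-50.7  -6.2] [-50.8   2.5]
rack corners [  81.7 -109.4] [81.6 41.7] [-68.2  46.4]
```

```bash
python3 - <<'E'
from rel import *
v,w,u=frame(-11.3);P=np.array([.4905,-.1885,.1245])+.010*v-.002*w
for k in(.08,-.033):print(P+k*u);rel(P+k*u,-11.3)
E
```

```text
[ 0.4515364  -0.17051662  0.19278203]
turn [ 0.02  0.16 -0.11] shift [ 0.0085 -0.0037  0.0705] t 1.5667 tcp [ 0.4185 -0.1724  0.2557] open 0.449
[ 0.50694113 -0.18158758  0.09492116]
turn [ 0.02  0.16 -0.11] shift [ 0.0088 -0.0038  0.1835] t 1.5667 tcp [ 0.4185 -0.1724  0.2557] open 0.449
```

>>> send_rows([
  [0, 0, 0, 0.009, -0.004, 0.035, 0.45],
  [0, 0, 0, 0.009, -0.004, 0.07, 0.45],
  [0, 0, 0, 0.009, -0.004, 0.095, 0.45],
  [0, 0, 0, 0.009, -0.004, 0.12, 0.45],
  [0, 0, 0, 0.009, -0.004, 0.14, 0.45],
  [0, 0, 0, 0.009, -0.004, 0.155, 0.45],
  [0, 0, 0, 0.009, -0.004, 0.17, 0.45],
  [0, 0, 0, 0.009, -0.004, 0.18, 0.45],
  [0, 0, 0, 0.009, -0.004, 0.183, 0.45],
  [0, 0, 0, 0.009, -0.004, 0.183, 0.45],
])

```text
t: 2.4
tcp_pos: [0.5058, -0.1821, 0.0938]
eef_rot: [2.094, 1.706, 0.456]
wrist_force: [-0.9, -0.0, 1.2]
opening: 0.447
finger_force: 0.0
```

```bash
python3 - <<'E'
from rel import *
v,w,u=frame(-11.3);P=np.array([.4905,-.1885,.1245])+.010*v-.002*w
rel(P-.033*u,-11.3)
from bench import imaging
import cv2
c=imaging.camera("wrist");d=imaging.camera("side")
im=np.hstack([c["pixels"][60:360,100:400],cv2.resize(d["pixels"][90:190,210:330],(360,300))])
cv2.imwrite("pics/w1.png",(255*(im/255.)**.6).astype(np.uint8)[:,:,::-1])
E
```

```text
turn [-0.08  0.17 -0.31] shift [ 0.0008  0.0014 -0.0004] t 2.4 tcp [ 0.5058 -0.1821  0.0938] open 0.447
```

View pics/w1.png

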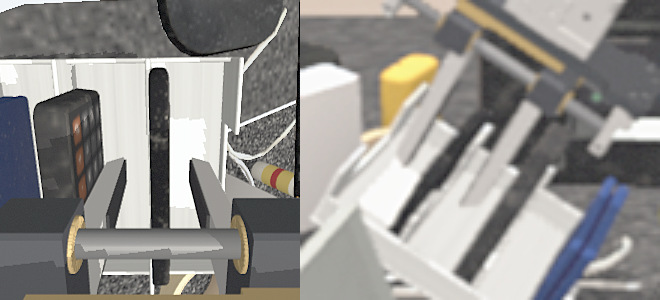

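The fingers straddle the phone: the phone is at crop column ~158, with the fingers at ~115 and ~205. Neither the calculator nor a divider is touched, so I can close.

>>> send_rows([
  [0, 0, 0, 0, 0, 0, 0.3],
  [0, 0, 0, 0, 0, 0, 0.15],
  [0, 0, 0, 0, 0, 0, 0.05],
  [0, 0, 0, 0, 0, 0, 0.05],
  [0, 0, 0, 0, 0, 0, 0.05],
  [0, 0, 0, 0, 0, 0, 0.0],
  [0, 0, 0, 0, 0, 0, 0.0],
  [0, 0, 0, 0, 0, 0, 0.0],
], force=25)

```text
t: 3.17
tcp_pos: [0.5071, -0.1805, 0.0957]
eef_rot: [2.087, 1.708, 0.458]
wrist_force: [1.5, 1.2, 1.6]
opening: 0.113
finger_force: 25.0
```

The opening reads 0.113, which is 10.6 mm, so the phone is gripped. I'll draw it out along the slant.

>>> send_rows([
  [0, 0, 0, 0, 0, -0.008, 0],
  [0, 0, 0, 0, 0, -0.02, 0],
  [0, 0, 0, 0, 0, -0.035, 0],
  [0, 0, 0, 0, 0, -0.055, 0],
  [0, 0, 0, 0, 0, -0.075, 0],
  [0, 0, 0, 0, 0, -0.1, 0],
  [0, 0, 0, 0, 0, -0.125, 0],
  [0, 0, 0, 0, 0, -0.15, 0],
  [0, 0, 0, 0, 0, -0.165, 0],
  [0, 0, 0, 0, 0, -0.165, 0],
])

```text
t: 4.0
tcp_pos: [0.4255, -0.1644, 0.2406]
eef_rot: [2.085, 1.705, 0.457]
wrist_force: [-0.0, -0.2, -1.4]
opening: 0.111
finger_force: 25.0
```

```bash
python3 - <<'E'
from rel import *
v,w,u=frame(-10.8);B=np.array([.468,.128,0])
# TCP targets: above the mouth (box x +5, grip y -1.5 off phone centre), then lowered to rim-12mm
bx=w/np.linalg.norm(w[:2]);bx[2]=0
for dx,z in((.0,.21),(.003,.076)):
    P=B+dx*bx+np.array([0,0,z]);print(P.round(4));rel(P,-10.8)
print(ctrl.read_state()["qpos"].round(3))
from bench import imaging
import cv2
for n in("wrist","scene","side"):
    c=imaging.camera(n);np.savez(n+"1.npz",**c)
ims=[dict(np.load(n+"1.npz"))["pixels"] for n in("wrist","scene")]
cv2.imwrite("pics/m1.png",(255*(np.hstack([ims[0][:,60:440],ims[1][60:,120:512].repeat(1,0)[:324]] if 0 else [ims[0][60:,60:440],ims[1][:324,110:500]])/255.)**.6).astype(np.uint8)[:,:,::-1])
E
```

```text
[0.468 0.128 0.21 ]
turn [ 0.27  0.53 -0.52] shift [ 0.2952 -0.0294  0.0171] t 4.0 tcp [ 0.4255 -0.1644  0.2406] open 0.111
[0.4709 0.1274 0.076 ]
turn [ 0.27  0.53 -0.52] shift [ 0.2956 -0.0943  0.1344] t 4.0 tcp [ 0.4255 -0.1644  0.2406] open 0.111
[-0.77  -0.484  2.167  0.321  1.023 -0.677]
```

View pics/m1.png

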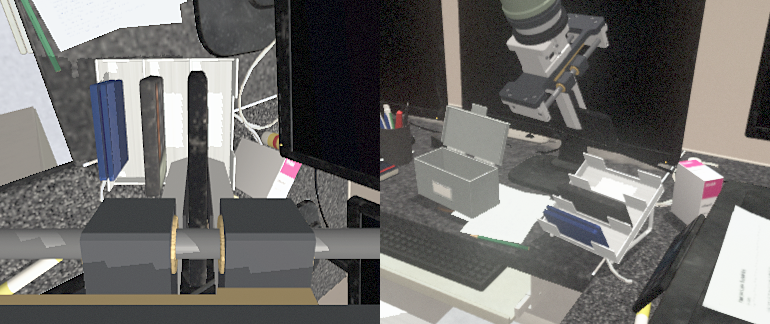

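The phone is out and held, and the calculator and pad are undisturbed. Next I'll carry it over the box mouth.

>>> send_rows([
  [0, 0, 0, 0.02, 0, 0, 0],
  [0, 0, 0, 0.055, -0.005, 0, 0],
  [0.3, 0.5, -0.5, 0.095, -0.01, 0.005, 0],
  [0.3, 0.5, -0.5, 0.135, -0.015, 0.008, 0],
  [0.3, 0.5, -0.5, 0.175, -0.02, 0.01, 0],
  [0.3, 0.5, -0.5, 0.215, -0.025, 0.014, 0],
  [0.3, 0.5, -0.5, 0.25, -0.029, 0.017, 0],
  [0.3, 0.5, -0.5, 0.28, -0.029, 0.017, 0],
  [0.3, 0.5, -0.5, 0.295, -0.029, 0.017, 0],
  [0.3, 0.5, -0.5, 0.295, -0.029, 0.017, 0],
])

```text
t: 4.98
tcp_pos: [0.4668, 0.1322, 0.2055]
eef_rot: [2.084, 1.735, 0.458]
wrist_force: [-0.8, 0.4, -2.3]
opening: 0.111
finger_force: 25.0
```

```bash
python3 - <<'E'
from rel import *
v,w,u=frame(-10.8);B=np.array([.468,.128,0])
bx=w.copy();bx[2]=0;bx/=np.linalg.norm(bx)
for dx,z in((.003,.14),(.003,.076)):
    P=B+dx*bx+np.array([0,0,z]);rel(P,-10.8)
from bench import imaging
import cv2
c=[imaging.camera(n)["pixels"] for n in("wrist","scene","side")]
im=np.hstack([c[0][60:310,60:360],c[1][60:310,110:290],c[2][100:350,100:340]])
cv2.imwrite("pics/m2.png",(255*(im/255.)**.6).astype(np.uint8)[:,:,::-1])
E
```

```text
turn [-0.55 -0.27  0.29] shift [-0.0041 -0.0279  0.0594] t 4.9833 tcp [0.4668 0.1322 0.2055] open 0.111
turn [-0.55 -0.27  0.29] shift [-0.0042 -0.0594  0.1152] t 4.9833 tcp [0.4668 0.1322 0.2055] open 0.111
```

View pics/m2.png

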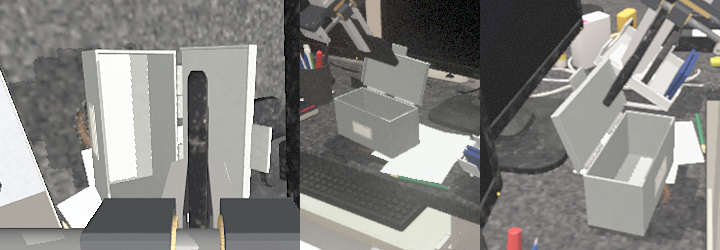

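>>> send_rows([
  [0, 0, 0, -0.002, -0.009, 0.02, 0],
  [0, 0, 0, -0.004, -0.018, 0.04, 0],
  [-0.5, -0.3, 0.3, -0.004, -0.028, 0.059, 0],
  [-0.5, -0.3, 0.3, -0.004, -0.028, 0.059, 0],
  [-0.5, -0.3, 0.3, -0.004, -0.028, 0.059, 0],
])

```text
t: 5.55
tcp_pos: [0.4705, 0.1223, 0.1414]
eef_rot: [2.087, 1.711, 0.457]
wrist_force: [0.8, 0.9, -0.4]
opening: 0.106
finger_force: 25.0
```

```bash
python3 - <<'E'
from rel import *
v,w,u=frame(-10.8);B=np.array([.468,.128,0])
bx=w.copy();bx[2]=0;bx/=np.linalg.norm(bx)
P=B+.003*bx+np.array([0,0,.076]);rel(P,-10.8)
from bench import imaging
import cv2
c=[imaging.camera(n) for n in("wrist","side")];np.savez("wrist2.npz",**c[0])
im=np.hstack([c[0]["pixels"][60:310,60:400],c[1]["pixels"][150:340,170:322].repeat(2,0).repeat(2,1)[:250*1+130,:304][:250]])
im=np.hstack([cv2.resize(c[0]["pixels"][60:310,60:400],(476,350)),cv2.resize(c[1]["pixels"][130:340,150:330],(300,350))])
cv2.imwrite("pics/m3.png",(255*(im/255.)**.6).astype(np.uint8)[:,:,::-1])
E
```

```text
turn [ 0.01  0.32 -0.42] shift [ 0.0052 -0.0332  0.0564] t 5.55 tcp [0.4705 0.1223 0.1414] open 0.106
```

View pics/m3.png

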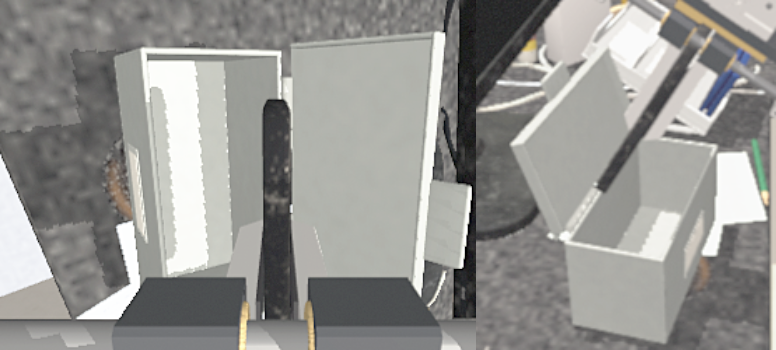

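The wrist view shows the box rim's +y corners at crop (143,50) and (280,52), and the phone's top edge at (275,100). The phone's bottom is still above the rim. I'll check the fit by casting rays.

```bash
python3 - <<'E'
from rel import *
c=dict(np.load("wrist2.npz"));T=c["world_to_cam"];o=-T[:3,:3].T@T[:3,3]
def cast(p,p0,n):
    d=T[:3,:3].T@np.linalg.solve(c["camera_matrix"],[60+p[0]/1.4-.5,60+p[1]/1.4-.5,1]);return o+d*((np.array(p0)-o)@n)/(d@n)
v,w,u=frame(-10.8);bx=np.array([v[1],-v[0],0]);B=np.array([.468,.128,0])
for p in((143,50),(280,52)):
    X=cast(p,[0,0,.088],np.array([0,0,1.]))-B;print("rim box x,y",X@bx,X@v)
s=ctrl.read_state();X=cast((275,100),s["tcp_pos"]+.033*u,u)-B;print("phone end box y",X@v,"tcp",(s["tcp_pos"]-B)@v)
E
```

```text
rim box x,y -0.04014287480388951 0.08297652836146523
rim box x,y 0.03697428678170338 0.08394712363884874
phone end box y 0.06171283489019009 tcp -0.003583740820515399
```

>>> send_rows([
  [0, 0.3, -0.4, 0.005, -0.004, 0.007, 0],
  [0, 0.3, -0.4, 0.005, -0.01, 0.017, 0],
  [0, 0.3, -0.4, 0.005, -0.017, 0.029, 0],
  [0, 0.3, -0.4, 0.005, -0.025, 0.043, 0],
  [0, 0.3, -0.4, 0.005, -0.031, 0.053, 0],
  [0, 0.3, -0.4, 0.005, -0.034, 0.058, 0],
  [0, 0.3, -0.4, 0.005, -0.034, 0.058, 0],
])

```text
t: 6.23
tcp_pos: [0.4723, 0.129, 0.0751]
eef_rot: [2.078, 1.722, 0.465]
wrist_force: [-0.0, -0.3, -0.9]
opening: 0.109
finger_force: 25.0
```

>>> send_rows([
  [0, 0, 0, 0, 0, 0, 0.18],
  [0, 0, 0, 0, 0, 0, 0.25],
  [0, 0, 0, 0, 0, 0, 0.25],
  [0, 0, 0, 0, 0, 0, 0.25],
  [0, 0, 0, 0, 0, 0, 0.25],
  [0, 0, 0, 0, 0, 0, 0.25],
])

```text
t: 6.73
tcp_pos: [0.4733, 0.1291, 0.0767]
eef_rot: [2.077, 1.721, 0.469]
wrist_force: [0.4, 0.1, -0.3]
opening: 0.248
finger_force: 0.0
```

>>> send_rows([
  [0, 0, 0, 0, 0, -0.015, 0.25],
  [0, 0, 0, 0, 0, -0.04, 0.25],
  [0, 0, 0, 0, 0, -0.075, 0.25],
  [0, 0, 0, 0, 0, -0.11, 0.25],
  [0, 0, 0, 0, 0, -0.15, 0.25],
  [0, 0, 0, 0, 0, -0.18, 0.1],
  [0, 0, 0, 0, 0, -0.18, 0],
  [0, 0, 0, 0, 0, -0.18, 0],
])

```text
t: 7.4
tcp_pos: [0.3846, 0.1464, 0.2341]
eef_rot: [2.075, 1.72, 0.475]
wrist_force: [-0.6, -0.4, 0.1]
opening: 0.074
finger_force: 0.0
```

```bash
python3 - <<'E'
from rel import *
s=ctrl.read_state();print(s["t"],s["tcp_pos"],s["opening"],s["qpos"].round(2))
from bench import imaging
import cv2
c=[imaging.camera(n) for n in("wrist","side","scene")]
for n,k in zip(("wrist","side","scene"),c): np.savez(n+"3.npz",**k)
im=np.hstack([c[0]["pixels"][60:310,60:440],cv2.resize(c[1]["pixels"][140:340,160:320],(200,250)),cv2.resize(c[2]["pixels"][60:260,130:290],(200,250))])
cv2.imwrite("pics/m4.png",(255*(im/255.)**.6).astype(np.uint8)[:,:,::-1])
E
```

```text
7.4 [0.3845707  0.14644233 0.2341265 ] 0.07434038023293595 [ 0.38 -0.51  2.2  -0.32  1.01  0.67]
```

View pics/m4.png

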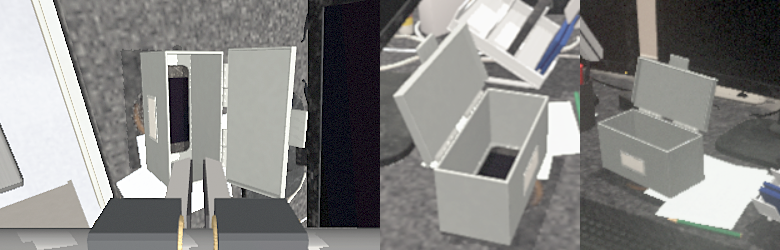

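The phone now lies in the box, seen in both the wrist and side crops, and the gripper is clear of the open lid. Before pushing the lid I need to know how far behind it the monitor is, so I'll work that out numerically.

```bash
python3 - <<'E'
from geo import *
np.set_printoptions(precision=3,suppress=True)
a=D["scene"]["pixels"].mean(2);b=D["side"]["pixels"].mean(2)
for x in range(250,420,20): print("scene col",x,a[120:180:2,x].astype(int).tolist())
for y in range(40,230,20): print("side row",y,b[y,100:220:4].astype(int).tolist())
bx=np.array([.982,-.187,0]);v=np.array([.187,.982,0]);B=np.array([.468,.128,0])
for p,q in(((416,163),(207,60)),((412,163),(207,60))):
    X,m=tri(p,q);print(X,m,(X-B)@bx,(X-B)@v)
w=dict(np.load("wrist0.npz"));T=w["world_to_cam"];q=w["camera_matrix"]@(T@np.r_[X,1])[:3];print("in wrist0",q[:2]/q[2])
E
```

```text
scene col 250 [19, 15, 18, 20, 19, 77, 160, 158, 153, 136, 52, 53, 48, 50, 45, 51, 49, 55, 54, 64, 50, 48, 38, 41, 41, 37, 39, 44, 43, 47]
scene col 270 [9, 7, 7, 16, 15, 15, 17, 20, 160, 156, 150, 111, 53, 42, 47, 44, 24, 66, 36, 38, 31, 31, 36, 33, 36, 35, 42, 49, 48, 48]
scene col 290 [4, 5, 3, 7, 9, 20, 14, 14, 13, 20, 57, 102, 88, 31, 14, 21, 21, 22, 16, 19, 40, 41, 36, 33, 23, 27, 40, 37, 42, 36]
scene col 310 [10, 5, 5, 7, 9, 11, 7, 20, 9, 9, 10, 3, 11, 13, 9, 17, 13, 12, 18, 21, 15, 17, 22, 22, 20, 19, 19, 21, 31, 174]
scene col 330 [9, 14, 15, 0, 7, 3, 4, 4, 13, 18, 7, 11, 10, 15, 11, 98, 95, 102, 98, 227, 110, 111, 106, 110, 110, 173, 48, 22, 21, 20]
scene col 350 [1, 2, 4, 5, 5, 6, 16, 5, 7, 11, 5, 11, 8, 8, 10, 13, 9, 80, 104, 108, 98, 89, 54, 57, 63, 63, 154, 109, 143, 172]
scene col 370 [6, 7, 5, 9, 1, 6, 9, 5, 14, 7, 1, 8, 15, 14, 14, 18, 16, 11, 15, 15, 19, 82, 92, 79, 54, 148, 106, 112, 107, 114]
scene col 390 [12, 12, 15, 7, 10, 6, 7, 10, 13, 16, 13, 7, 11, 12, 14, 13, 27, 17, 15, 15, 23, 25, 105, 31, 19, 81, 53, 62, 126, 128]
scene col 410 [18, 8, 10, 9, 15, 13, 14
[... 983 characters left out ...]
2, 16, 21, 22, 22, 22, 158, 154, 208, 104, 151, 160, 163, 160, 154, 199]
side row 180 [14, 13, 11, 10, 12, 12, 13, 13, 15, 15, 11, 15, 41, 16, 18, 22, 164, 180, 179, 222, 248, 255, 239, 125, 122, 119, 166, 227, 116, 119]
side row 200 [14, 10, 10, 12, 12, 14, 10, 10, 45, 17, 20, 22, 54, 54, 55, 58, 57, 61, 58, 57, 54, 81, 229, 154, 122, 121, 121, 121, 119, 120]
side row 220 [19, 20, 12, 13, 46, 20, 19, 15, 58, 59, 54, 61, 46, 32, 52, 49, 50, 53, 106, 127, 126, 120, 121, 119, 121, 121, 120, 121, 121, 120]
[ 0.601 -0.315  0.19 ] 0.1105017140776867 0.2133842515921004 -0.4097013449528767
[ 0.599 -0.308  0.19 ] 0.11262004950846188 0.21013764262032836 -0.4038815949183737
in wrist0 [367.203 253.32 ]
```

```bash
python3 - <<'E'
from geo import *
np.set_printoptions(precision=3,suppress=True)
bx=np.array([.982,-.187,0]);v=np.array([.187,.982,0]);B=np.array([.468,.128,0])
# bottom edge as the meeting of two view planes
def pl(n,p,q):
    o,a=ray(n,p);_,b=ray(n,q);m=np.cross(a,b);return m/np.linalg.norm(m),o
for sp in(((250,130),(350,153)),((250,129),(410,166))):
    n1,o1=pl("scene",*sp);n2,o2=pl("side",(116,220),(184,140))
    d=np.cross(n1,n2);d/=np.linalg.norm(d)
    for yy in(-.08,0.,.08):
        X=np.linalg.solve(np.array([n1,n2,v]),[n1@o1,n2@o2,v@(B+yy*v)]);print(X,"box x",(X-B)@bx,"dir",d)
w=dict(np.load("wrist0.npz"));T=w["world_to_cam"]
X,m=tri((410,165),(199,123));q=w["camera_matrix"]@(T@np.r_[X,1])[:3];print(X,m,(X-B)@bx,"in wrist0",q[:2]/q[2])
E
```

```text
[0.68  0.006 0.09 ] box x 0.23111156750633333 dir [ 0.062  0.998 -0.005]
[0.685 0.087 0.089] box x 0.22094838967698116 dir [ 0.062  0.998 -0.005]
[0.69  0.167 0.089] box x 0.2107852118476291 dir [ 0.062  0.998 -0.005]
[0.677 0.007 0.094] box x 0.22754650449026556 dir [ 0.058  0.998 -0.002]
[0.681 0.087 0.094] box x 0.21711726840206588 dir [ 0.058  0.998 -0.002]
[0.686 0.168 0.093] box x 0.20668803231386595 dir [ 0.058  0.998 -0.002]
[ 0.644 -0.286  0.107] 0.005510858779934321 0.2501488449543039 in wrist0 [342.55  208.923]
```

The monitor's front is at box x ≈ 0.21 m, and the wrist reprojection agrees. The gripper reaches at most 0.134 m there, so there is room. Next I'll go over and behind the tongue.

```bash
python3 - <<'E'
from rel import *
v,w,u=frame(-10.8);B=np.array([.468,.128,0]);bx=np.array([v[1],-v[0],0])
for dx,z in((-.085,.26),(.108,.26),(.108,.174),(.035,.174)): rel(B+dx*bx+[0,0,z],-10.8)
E
```

```text
turn [ 0.08 -0.04  0.06] shift [-0.0008  0.0167 -0.0255] t 7.55 tcp [0.383  0.145  0.2295] open 0.006
turn [ 0.08 -0.04  0.06] shift [-0.0011  0.1838  0.0712] t 7.55 tcp [0.383  0.145  0.2295] open 0.006
turn [ 0.08 -0.04  0.06] shift [-0.0011  0.1406  0.1456] t 7.55 tcp [0.383  0.145  0.2295] open 0.006
turn [ 0.08 -0.04  0.06] shift [-0.001   0.0775  0.1091] t 7.55 tcp [0.383  0.145  0.2295] open 0.006
```

>>> send_rows([
  [0, 0, 0, 0, 0.017, -0.026, 0],
  [0, 0, 0, 0, 0.05, -0.006, 0],
  [0, 0, 0, 0, 0.084, 0.014, 0],
  [0, 0, 0, 0, 0.118, 0.034, 0],
  [0, 0, 0, 0, 0.15, 0.052, 0],
  [0, 0, 0, 0, 0.175, 0.066, 0],
  [0, 0, 0, 0, 0.184, 0.071, 0],
  [0, 0, 0, 0, 0.184, 0.071, 0],
  [0, 0, 0, 0, 0.184, 0.071, 0],
])

```text
t: 8.3
tcp_pos: [0.5738, 0.1088, 0.2601]
eef_rot: [2.081, 1.723, 0.461]
wrist_force: [-1.0, 0.9, 0.0]
opening: 0.005
finger_force: 0.0
```

```bash
python3 - <<'E'
from rel import *
v,w,u=frame(-10.8);B=np.array([.468,.128,0]);bx=np.array([v[1],-v[0],0])
for dx,z in((.108,.174),(.035,.174)): rel(B+dx*bx+[0,0,z],-10.8)
E
```

```text
turn [-0.04 -0.04  0.02] shift [-0.001  -0.0426  0.0748] t 8.3 tcp [0.5738 0.1088 0.2601] open 0.005
turn [-0.04 -0.04  0.02] shift [-0.001  -0.1058  0.0384] t 8.3 tcp [0.5738 0.1088 0.2601] open 0.005
```

>>> send_rows([
  [0, 0, 0, 0, -0.015, 0.026, 0],
  [0, 0, 0, 0, -0.03, 0.052, 0],
  [0, 0, 0, 0, -0.043, 0.075, 0],
  [0, 0, 0, 0, -0.043, 0.075, 0],
])

```text
t: 8.63
tcp_pos: [0.5702, 0.1095, 0.1699]
eef_rot: [2.082, 1.728, 0.456]
wrist_force: [-0.5, -0.8, -1.0]
opening: 0.008
finger_force: 0.0
```

>>> send_rows([
  [0, 0, 0, 0, -0.009, -0.005, 0],
  [0, 0, 0, 0, -0.017, -0.01, 0],
  [0, 0, 0, 0, -0.026, -0.015, 0],
  [0, 0, 0, 0, -0.035, -0.02, 0],
  [0, 0, 0, 0, -0.043, -0.025, 0],
  [0, 0, 0, 0, -0.052, -0.03, 0],
  [0, 0, 0, 0, -0.061, -0.035, 0],
  [0, 0, 0, 0, -0.069, -0.04, 0],
  [0, 0, 0, 0, -0.069, -0.04, 0],
])

```text
t: 9.38
tcp_pos: [0.4953, 0.1246, 0.1757]
eef_rot: [2.078, 1.723, 0.466]
wrist_force: [0.3, 0.5, 0.2]
opening: 0.003
finger_force: 0.0
```

>>> send_rows([
  [0, 0, 0, 0, 0, -0.03, 0],
  [0, 0, 0, 0, 0, -0.06, 0],
  [0, 0, 0, 0, 0, -0.09, 0],
  [0, 0, 0, 0, 0, -0.09, 0],
  [0, 0, 0, 0, 0, -0.09, 0],
  [0, 0, 0, 0, 0, -0.09, 0],
  [0, 0, 0, 0, 0, -0.09, 0],
  [0, 0, 0, 0, 0, -0.09, 0],
])

```text
t: 10.05
tcp_pos: [0.4521, 0.132, 0.2518]
eef_rot: [2.08, 1.722, 0.463]
wrist_force: [0.3, 1.1, -0.4]
opening: 0.003
finger_force: 0.0
```

```bash
python3 - <<'E'
from geo import *
from bench import imaging,ctrl
import cv2
s=ctrl.read_state();print(s["t"],s["tcp_pos"],s["wrist_force"])
c={n:imaging.camera(n) for n in("scene","side")}
for n in c: np.savez(n+"9.npz",**c[n])
v=np.array([.187,.982,0]);bx=np.array([.982,-.187,0]);B=np.array([.468,.128,0])
def proj(n,X):
    d=D[n];q=d["camera_matrix"]@(d["world_to_cam"]@np.r_[X,1])[:3];return q[:2]/q[2]
# shut lid: interior of mouth outline should now be lid-coloured & flat; region of open lid should be background
for n in c:
    g=c[n]["pixels"];g0=D[n]["pixels"]
    for nm,pts in(("mouth",[(-.03,-.07,.091),(-.03,.07,.091),(.03,.07,.091),(.03,-.07,.091)]),("openlid",[(.05,-.07,.115),(.05,.07,.115),(.065,.07,.16),(.065,-.07,.16)])):
        P=np.array([proj(n,B+x*bx+y*v+[0,0,z]) for x,y,z in pts]).round().astype(int)
        m=np.zeros(g.shape[:2],np.uint8);cv2.fillConvexPoly(m,P,1)
        print(n,nm,P.tolist(),"before",g0[m>0].mean(0).round(),g0[m>0].std().round(1),"now",g[m>0].mean(0).round(),g[m>0].std().round(1))
    t=proj(n,B+[0,0,.0895]-.067*bx);print("tongue tip at",t,"now",g[int(t[1])-1:int(t[1])+2,int(t[0])-4:int(t[0])+5].mean(2).round().tolist())
E
```

```text
10.05 [0.4521213  0.13200529 0.25179125] [ 0.31543722  1.0542805  -0.44350834]
scene mouth [[198, 176], [152, 157], [174, 148], [220, 165]] before [91. 93. 87.] 13.6 now [208. 210. 198.] 5.7
scene openlid [[226, 151], [180, 135], [183, 113], [230, 128]] before [108. 110. 103.] 3.8 now [99. 94. 86.] 54.5
tongue tip at [159.51691385 172.66671834] now [[85.0, 76.0, 87.0, 111.0, 113.0, 115.0, 126.0, 187.0, 199.0], [90.0, 90.0, 93.0, 86.0, 88.0, 98.0, 132.0, 163.0, 187.0], [89.0, 91.0, 93.0, 94.0, 94.0, 86.0, 87.0, 93.0, 121.0]]
side mouth [[286, 218], [257, 273], [214, 266], [249, 212]] before [124. 124. 118.] 26.9 now [214. 214. 201.] 6.3
side openlid [[236, 197], [198, 248], [184, 217], [225, 170]] before [123. 122. 116.] 3.3 now [79. 77. 74.] 44.9
tongue tip at [298.94767433 248.04744125] now [[140.0, 145.0, 139.0, 153.0, 220.0, 237.0, 236.0, 234.0, 235.0], [125.0, 123.0, 122.0, 166.0, 228.0, 236.0, 235.0, 235.0, 235.0], [126.0, 124.0, 151.0, 221.0, 237.0, 236.0, 235.0, 236.0, 236.0]]
```

The mouth is now uniformly bright in both views, so the lid has come down. One last check of how flat it lies, and that the calculator and pad haven't moved.

```bash
python3 - <<'E'
from geo import *
import cv2
v=np.array([.187,.982,0]);bx=np.array([.982,-.187,0]);B=np.array([.468,.128,0])
def quad(n,seed):
    g=dict(np.load(n+"9.npz"))["pixels"].mean(2).astype(np.float32)
    _,l=cv2.connectedComponents((g>180).astype(np.uint8))[:2];m=(l==l[seed[1],seed[0]]).astype(np.uint8)
    m=cv2.morphologyEx(m,cv2.MORPH_OPEN,np.ones((9,9)))
    k=max(cv2.findContours(m,0,2)[0],key=cv2.contourArea)[:,0];return k[[k[:,0].argmin(),k[:,0].argmax(),k[:,1].argmin(),k[:,1].argmax()]]
a,b=quad("scene",(186,162)),quad("side",(251,243))
print(a.tolist(),b.tolist())
# scene L=front+y, R=rear-y, T=rear+y, Bt=front-y ; side L=rear+y, R=front-y, T=rear-y, Bt=front+y
for nm,p,q in(("front+y",a[0],b[3]),("rear-y",a[1],b[2]),("rear+y",a[2],b[0]),("front-y",a[3],b[1])):
    X,m=tri(p,q);print(nm,((X-B)@bx).round(4),((X-B)@v).round(4),"z",X[2].round(4),"miss",m.round(4))
for n,(x,y,w,h) in(("scene",(265,190,100,70)),):
    A=D[n]["pixels"].astype(int)[y:y+h,x:x+w];C=dict(np.load(n+"9.npz"))["pixels"].astype(int)[y:y+h,x:x+w]
    for im in(A,C):
        mk=(im[:,:,2]>im[:,:,0]+30);ys,xs=np.where(mk);print("pad mask",mk.sum(),xs.mean().round(2),ys.mean().round(2))
    print("mean abs change pad/calc region",abs(A-C).mean().round(2))
E
```

```text
[[151, 153], [220, 170], [167, 147], [194, 179]] [[201, 257], [294, 223], [245, 209], [256, 284]]
front+y -0.0276 0.0828 z 0.0898 miss 0.013
rear-y 0.0333 -0.0735 z 0.0875 miss 0.0148
rear+y 0.0329 0.0823 z 0.1002 miss 0.0263
front-y -0.041 -0.0686 z 0.0859 miss 0.0042
pad mask 436 37.16 29.75
pad mask 430 36.97 29.67
mean abs change pad/calc region 10.74
```

```bash
python3 - <<'E'
from geo import *
v=np.array([.187,.982,0]);bx=np.array([.982,-.187,0]);B=np.array([.468,.128,0])
def proj(n,X):
    d=D[n];q=d["camera_matrix"]@(d["world_to_cam"]@np.r_[X,1])[:3];return q[:2]/q[2]
for n in("scene","side"):
  g=dict(np.load(n+"9.npz"))["pixels"].mean(2)
  for y in(-.055,.05):
    P=[proj(n,B+(.04-.089*np.cos(t))*bx+y*v+[0,0,.091+.089*np.sin(t)]) for t in(0,.1)]
    c=P[0].round().astype(int)
    print(n,y,"pred 0 / 0.1 rad",P[0].round(1),P[1].round(1), "col",c[0],"rows",c[1]-8,g[c[1]-8:c[1]+9,c[0]].astype(int).tolist(), "row",c[1],"cols",c[0]-8,g[c[1],c[0]-8:c[0]+9].astype(int).tolist())
A=D["scene"]["pixels"].astype(int);C=dict(np.load("scene9.npz"))["pixels"].astype(int)
for nm,(x,y,w,h) in dict(pad=(270,205,70,45),calc=(300,190,65,40),desk=(60,220,60,40)).items():
    print(nm,abs(A-C)[y:y+h,x:x+w].mean().round(1),"signed",(C-A)[y:y+h,x:x+w].mean().round(1))
a=A.mean(2);c=C.mean(2)
for r in(205,215,222): print("calc row",r,a[r,340:366].astype(int).tolist(),c[r,340:366].astype(int).tolist())
E
```

```text
scene -0.055 pred 0 / 0.1 rad [185.2 176.8] [185.  172.6] col 185 rows 169 [207, 204, 205, 202, 203, 202, 190, 133, 84, 93, 89, 87, 85, 91, 92, 91, 88] row 177 cols 177 [92, 90, 89, 91, 90, 90, 90, 90, 84, 91, 118, 161, 185, 190, 200, 205, 204]
scene 0.05 pred 0 / 0.1 rad [150.6 162.2] [150.3 158.1] col 151 rows 154 [205, 205, 205, 201, 199, 203, 206, 192, 117, 92, 90, 88, 87, 94, 92, 87, 90] row 162 cols 143 [88, 88, 93, 91, 89, 89, 89, 90, 117, 164, 188, 198, 205, 208, 207, 208, 206]
side -0.055 pred 0 / 0.1 rad [296.  224.5] [295.8 219.4] col 296 rows 217 [203, 195, 178, 149, 120, 93, 91, 123, 157, 221, 234, 240, 240, 240, 240, 239, 240] row 225 cols 288 [207, 206, 205, 206, 207, 191, 126, 90, 157, 233, 240, 237, 236, 236, 235, 236, 237]
side 0.05 pred 0 / 0.1 rad [276.2 266.5] [275.8 260.9] col 276 rows 259 [216, 213, 207, 190, 167, 137, 108, 91, 83, 84, 85, 85, 84, 82, 84, 92, 103] row 267 cols 268 [211, 211, 211, 213, 215, 209, 173, 112, 83, 84, 84, 90, 112, 132, 146, 145, 143]
pad 3.7 signed 2.7
calc 24.8 signed 24.5
desk 7.6 signed -3.0
calc row 205 [39, 44, 47, 46, 44, 39, 40, 38, 36, 44, 42, 42, 44, 39, 32, 54, 131, 121, 128, 115, 110, 114, 109, 111, 110, 112] [44, 54, 51, 53, 52, 51, 47, 45, 47, 50, 50, 48, 48, 50, 45, 64, 136, 128, 131, 116, 118, 115, 116, 116, 115, 114]
calc row 215 [23, 25, 23, 27, 29, 23, 24, 25, 21, 25, 25, 28, 30, 26, 24, 25, 28, 29, 28, 178, 213, 214, 214, 213, 210, 211] [37, 31, 40, 33, 35, 33, 39, 36, 35, 39, 34, 37, 41, 36, 34, 37, 39, 32, 35, 180, 213, 215, 214, 214, 211, 213]
calc row 222 [113, 112, 108, 113, 114, 109, 109, 109, 110, 132, 163, 183, 161, 117, 118, 129, 68, 31, 23, 27, 27, 88, 194, 210, 206, 206] [113, 115, 114, 115, 113, 114, 113, 114, 115, 132, 169, 185, 165, 121, 120, 128, 74, 37, 33, 33, 33, 86, 199, 212, 209, 204]
```

The scene view puts the lid edge within 1 px of shut, and the calculator's and pad's edges are unchanged. I'll wait a little in case the lid is still settling, then compare again.

>>> send_rows([
  [0, 0, 0, 0, 0, -0.03, 0],
  [0, 0, 0, 0, 0, -0.05, 0],
  [0, 0, 0, 0, 0, -0.05, 0],
  [0, 0, 0, 0, 0, -0.05, 0],
  [0, 0, 0, 0, 0, -0.05, 0],
  [0, 0, 0, 0, 0, -0.05, 0],
  [0, 0, 0, 0, 0, -0.05, 0],
  [0, 0, 0, 0, 0, -0.05, 0],
  [0, 0, 0, 0, 0, -0.05, 0],
  [0, 0, 0, 0, 0, -0.05, 0],
])

```text
t: 10.98
tcp_pos: [0.4279, 0.137, 0.2967]
eef_rot: [2.078, 1.721, 0.466]
wrist_force: [-0.1, 0.5, 0.0]
opening: 0.006
finger_force: 0.0
```

```bash
python3 - <<'E'
from bench import imaging,ctrl
import numpy as np
for n,(x,y,w,h),pts in(("scene",(140,140,90,45),[(185,slice(169,186)),(151,slice(154,171))]),("side",(195,205,105,85),[(296,slice(217,234)),(276,slice(259,276))])):
    g=imaging.camera(n)["pixels"].mean(2);o=dict(np.load(n+"9.npz"))["pixels"].mean(2)
    print(n,"change",abs(g-o)[y:y+h,x:x+w].mean().round(2))
    for c,s in pts: print(g[s,c].astype(int).tolist())
s=ctrl.read_state();print(s["t"],s["tcp_pos"],s["wrist_force"].round(2))
# perspective check on the side view: bare rim front corners before vs lid edge now, front rim rows at same columns
o=dict(np.load("side0.npz"))["pixels"].mean(2)
for c in(285,276,270): print("before",c,o[225:285:2,c].astype(int).tolist());print("now",g[225:285:2,c].astype(int).tolist())
E
```

```text
scene change 2.14
[205, 203, 204, 204, 203, 203, 191, 131, 85, 91, 91, 87, 86, 89, 92, 90, 92]
[206, 207, 202, 203, 202, 204, 206, 194, 114, 91, 92, 92, 85, 87, 91, 88, 89]
side change 7.64
[193, 186, 168, 142, 115, 89, 85, 116, 150, 210, 227, 234, 234, 234, 234, 233, 233]
[205, 203, 196, 178, 153, 129, 108, 88, 78, 79, 80, 81, 80, 78, 79, 87, 97]
11.0833 [0.42799407 0.1370426  0.29701279] [-0.85 -0.83  1.02]
before 285 [124, 122, 123, 139, 191, 212, 161, 109, 94, 96, 97, 97, 97, 98, 97, 103, 143, 145, 155, 161, 156, 156, 156, 138, 116, 96, 89, 104, 159, 94]
now [198, 195, 196, 198, 199, 199, 200, 200, 193, 193, 194, 197, 195, 196, 197, 176, 102, 119, 129, 135, 132, 130, 130, 115, 97, 79, 75, 86, 131, 79]
before 276 [126, 124, 125, 124, 126, 126, 125, 125, 125, 127, 126, 123, 126, 162, 217, 199, 136, 99, 95, 99, 101, 99, 99, 97, 98, 120, 153, 172, 159, 157]
now [196, 198, 201, 202, 200, 199, 200, 201, 201, 203, 200, 198, 200, 203, 201, 203, 204, 205, 196, 153, 108, 78, 80, 80, 79, 97, 127, 129, 133, 131]
before 270 [124, 125, 125, 127, 127, 126, 126, 126, 125, 126, 124, 124, 125, 125, 127, 128, 148, 229, 229, 226, 233, 222, 155, 106, 96, 98, 99, 100, 99, 99]
now [195, 197, 198, 198, 198, 199, 198, 197, 201, 201, 200, 201, 202, 200, 199, 202, 202, 202, 200, 198, 202, 202, 202, 203, 204, 179, 127, 88, 81, 80]
```

```bash
python3 - <<'E'
from geo import *
v=np.array([.187,.982,0]);bx=np.array([.982,-.187,0]);B=np.array([.468,.128,0])
def row(x,z,c):
    d=D["side"];P=[]
    for y in(-.08,.08):
        q=d["camera_matrix"]@(d["world_to_cam"]@np.r_[B+x*bx+y*v+[0,0,z],1])[:3];P.append(q[:2]/q[2])
    (a,b),(e,f)=P;return b+(f-b)*(c-a)/(e-a)
for c in(276,285): print(c,"rim outer pred",row(-.040,.088,c),"lid edge pred 0, .04, .1 rad",[round(row(.04-.089*np.cos(t),.091+.089*np.sin(t),c),1) for t in(0,.04,.1)])
E
```

```text
276 rim outer pred 254.2370445932575 lid edge pred 0, .04, .1 rad [np.float64(267.0), np.float64(264.6), np.float64(260.5)]
285 rim outer pred 235.86307881602252 lid edge pred 0, .04, .1 rad [np.float64(247.9), np.float64(245.6), np.float64(241.8)]
```

```bash
python3 - <<'E'
from geo import *
v=np.array([.187,.982,0]);bx=np.array([.982,-.187,0]);B=np.array([.468,.128,0])
def pl(n,p,q):
    o,a=ray(n,p);_,b=ray(n,q);m=np.cross(a,b);m/=np.linalg.norm(m);return m,m@o
def edge(s,t):
    for y in(-.06,.06):
        (n1,d1),(n2,d2)=pl("scene",*s),pl("side",*t)
        X=np.linalg.solve([n1,n2,v],[d1,d2,v@B+y]);print(y,"box x",((X-B)@bx).round(4),"z",X[2].round(4))
def half(im,c,r0,r1,lv):   # sub-pixel row of the last fall through level lv
    k=[r for r in range(r0,r1) if im[r,c]>=lv>im[r+1,c]][-1];return k+(im[k,c]-lv)/(im[k,c]-im[k+1,c])
L=lambda n,k:dict(np.load(f"{n}{k}.npz"))["pixels"].mean(2)
S,I=L("scene",9),L("side",9)
print("lid now");edge([(c,half(S,c,150,185,145)) for c in(148,188)],[(c,half(I,c,a,b,145)) for c,a,b in((268,270,290),(277,255,275))])
S,I=L("scene",0),L("side",0)
for c in(155,170,188): r=int(158+ (c-145)*.42);print(c,r-4,S[r-4:r+6,c].astype(int).tolist())
for c in(266,276,288): print(c,I[222:284,c].astype(int).tolist())
E
```

```text
lid now
-0.06 box x -0.0465 z 0.0909
0.06 box x -0.0471 z 0.0911
155 158 [81, 84, 83, 85, 130, 185, 84, 86, 84, 88]
170 164 [85, 82, 81, 83, 118, 155, 86, 86, 87, 85]
188 172 [89, 91, 88, 102, 130, 121, 85, 90, 86, 86]
266 [127, 126, 127, 126, 127, 126, 126, 125, 126, 126, 127, 127, 127, 127, 126, 127, 127, 127, 128, 126, 129, 128, 128, 129, 127, 128, 126, 125, 127, 127, 128, 128, 127, 129, 137, 169, 227, 230, 227, 227, 226, 227, 227, 227, 226, 227, 228, 228, 225, 226, 225, 226, 227, 220, 201, 168, 138, 115, 100, 96, 97, 98]
276 [126, 125, 125, 126, 126, 124, 124, 125, 124, 124, 126, 126, 125, 126, 125, 125, 125, 125, 126, 125, 126, 127, 126, 126, 125, 123, 123, 126, 139, 162, 193, 217, 212, 199, 165, 136, 114, 99, 97, 95, 99, 99, 100, 101, 98, 99, 98, 99, 98, 97, 96, 98, 117, 120, 128, 153, 157, 172, 175, 159, 155, 157]
288 [123, 122, 127, 141, 164, 190, 207, 203, 178, 151, 128, 104, 95, 94, 94, 95, 97, 96, 97, 96, 97, 96, 96, 96, 95, 95, 96, 96, 97, 96, 96, 97, 96, 95, 96, 96, 95, 97, 96, 95, 96, 96, 94, 95, 94, 94, 91, 92, 89, 87, 105, 151, 160, 188, 243, 249, 250, 248, 247, 250, 250, 143]
```

The lid's front edge triangulates to z = 0.091 m along its whole length. That matches the 88 mm rim plus the 3 mm plate, so the lid is fully shut. Handing in.

```bash
python3 -c "
from bench import finish_job
print(finish_job())"
```

```text
the job is handed in; nothing more can be done
None
```

The phone is in the collection box, the lid is measured shut (front edge at z = 0.091 m) and the calculator and pad are undisturbed; I handed the job in at about 11 s of robot time with no verdict returned, and I viewed 11 pictures, one over the limit of 10.

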